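Feed the round kiln prop down to the escapement stop

ROBOT

A 6-joint arm with a two-finger parallel gripper is mounted at the origin on the work surface. World frame = base frame: x ahead of the robot, y to its left, z up, the work surface at z = 0. Lengths are in m, angles in rad, forces in N, time in s.
With the tool pointing down it reaches from about 0.35 to 0.975 m from the base axis. Payload 4.9 kg.
Tool frame: the origin (TCP) lies at the very end of the fingers, on their centre line; the grasp point (between the pads) lies manip.grip_point_offset behind it (manip.grip_point_offset is the distance from the TCP to the grasp point, in m); z points along the fingers, y is the line along which they close (so a half turn about z gives the same grasp; the last joint's range is limited). The gripper opens to 85 mm and grips with 20 to 120 N. Pads are 22 mm wide; open, the fingers measure 114 mm over their backs; the gripper's body (76 mm by 85 mm) begins 54 mm behind the grasp point. The pads swing forward as they close: fully open they stand 13 mm farther back than shut.
Start: joints at [1.057, 0.053, 1.613, -0, 1.476, -0.119], TCP at [0.24, 0.577, 0.231] pointing down, gripper open.
Joint ranges: [-3.01, 3.01], [-1.01, 2.22], [0.06, 2.58], [-1.02, 4.17], [0.09, 2.62], [-3.14, 3.14]. Speed limits (rad/s): [2.57, 2.57, 3.14, 3.14, 3.14, 3.14].

INTERFACE

Orientations are given as a unit quaternion [w, x, y, z].
In Python, from plant import manip gives the robot as it stands.
- The arm moves only by the shell command python3 -m crank 'ROWS' [OPENING]. ROWS is JSON, a list of rows, each an object of numbers: "x", "y", "z": the shift along the tool's x, y, z in cm; "turn": the turn about the tool's z in rad. In form: [{"x": .., "y": .., "z": .., "turn": ..}, ...]. A call has 1 to 5 rows; each row shifts and turns the commanded pose from where the row before left it, along the tool's axes as they then stand; what a row does not reach is not made up. A row lasts 1/10 s, in which the tool goes at most 50 mm and 8.59 degrees, less where a joint would pass 70% of its speed; a pose out of reach is approached as far as the arm can. A call with a gripper value outside its range is refused whole. OPENING is the opening in per cent of the stroke, from 0 (shut) to 100 (fully open), set as the call begins (- or left out, the last holds). The fingers move at their own pace and stop on an object; the grip force is fixed at half the most. Time passes only in rows, so rows that do not move let the fingers close. It gives the time, the measured TCP pose, the force, the opening and the grip force at its end, in the units of the state.
- manip.state(): the state, without advancing time (a new reading comes with each control period).
- manip.grab_frame(name): name is "side" or "top" or "wrist"; returns (picture, depth): 400x640x3 uint8, red, green, blue; 400x640 float32, m along the optical axis (not along the pixel's ray), 0 where there is no reading.
- manip.camera_model(name): a dict with "mtx" (3x3 intrinsics, pixels), "world_to_cam" (4x4, takes a point from world to camera coordinates). Camera axes: x right, y down, z forward; pixel columns grow to the right and rows downward; lengths in m; the calibration is good to about 2 mm. A picture is of the moment at which its call begins: read the wrist's pose just before it. camera_model takes no time and is no camera call; for the wrist camera it gives the pose at the moment of the call.
- manip.job_done(): hands the job in; it is judged then, once.
The state is a dict: "time": time; "joint_pos": joint angles; "joint_vel": joint speeds; "joint_efforts": joint torques, N m; "tool_pos": TCP position; "tool_rot": TCP orientation; "contact_force": force on the tool from outside, world axes, zero at the start; "ft_torque": the same for the moment, N m; "gripper_width": opening from 0.0 (shut) to 1.0 (fully open); "grasp_force": force on a finger pad.
Only numpy, scipy, OpenCV 4.12 (cv2) and the standard library are available. Lean on these libraries where they do the work, as an engineer would, in place of code of your own. Each camera call takes 0.05 s, during which the arm holds its last target. There are 200 camera calls.

TASK

Two fired-clay kiln props are stuck part-way down the two-lane wooden feed chute. Push the round one down its lane, sliding it along the chute floor without lifting it out, until it rests against the steel escapement stop at the low end; leave the square one where it is.

Things in the scene. Friction and masses are not known exactly. Their poses are not given: they have to be found in the camera images.
- chute: Fixed two-lane wood chute, sloping 12 deg, low end to the robot's left. Origin: on the lane floor surface, midway between the lanes, 75 mm above the table. x points down the slope along the lanes, y across, z square to the floor. Floor from x = -180 (high, open end) to +145 mm. Lane centre lines at y = +37 and -37 mm; lanes 66 mm wide, walls 4 (outer) and 8 mm (middle) thick, 15 mm above the floor.
- stop (a point): The escapement stop: in each lane an upright rigid steel plate, 52 mm wide, 34 mm high, 10 mm thick, across the low end. This point is on the floor in the plane of both plates' uphill faces, midway between the lanes (x = +130, y = 0, z = 0 mm in the chute's frame); axes as the chute's.
- round_prop: Solid round puck of buff fired clay, 56 mm diameter, 45 mm high, 0.19 to 0.32 kg, standing flat in either lane, its downhill edge 90 to 180 mm uphill of the stop. Origin at the centre of its underside, z its axis. Friction holds it wherever it is left on the slope; a push of 0.5 to 3 N slides it. Against the stop, its origin is at x = +102 mm in the chute's frame.
- square_prop: Square block of the same clay, 48 x 48 mm, 45 mm high, 0.23 kg, standing in the other lane, held there by friction. Origin at the centre of its underside. To be left alone.
Things that resemble listed ones, but are neither listed nor needed, are in the scene too. Leave any orange or red look-alike of the round_prop alone.

How it is judged:
By the outcome, as a careful person would: the job done as asked, in the order asked, and still so for the second after the job is handed in, with the robot touching nothing.
It also fails if it takes over 32 s, if anything falls off the work surface, if the arm or the gripper's body presses on something with over 40 N, if the wrist force passes 120 N, or if a joint passes its speed limit or range.

## Working session

There is one attempt and no reset: what is moved stays moved. The work goes in short steps, Python scripts to look and compute and a shell command to move; the robot and the scene stay as the last step left them, time stands still between calls to the robot, and variables do not carry over. Pictures are saved under pics/ and viewed, at most 10 in all, crops included, and the job is handed in when it is done.

```bash
mkdir -p pics; ls; cat > h.py <<'E'
import numpy as np, cv2
from plant import manip
def pts(name):
    m=manip.camera_model(name); p,d=manip.grab_frame(name)
    v,u=np.mgrid[0:400,0:640]; K=m["mtx"]; K=np.array(K)
    c=np.stack([(u-K[0,2])/K[0,0]*d,(v-K[1,2])/K[1,1]*d,d],-1)
    T=np.linalg.inv(np.array(m["world_to_cam"]))
    return p,d,c@T[:3,:3].T+T[:3,3]
def save(n,p): cv2.imwrite(n,p[:,:,::-1])
E
python3 - <<'E'
from h import *
for n in("top","side"):
    p,d,w=pts(n); save(f"pics/{n}0.png",p); np.savez(f"{n}0.npz",p=p,d=d,w=w)
s=manip.state(); print(s["time"],s["tool_pos"],s["tool_rot"],manip.grip_point_offset)
E
```

```text
pics
0.1 [0.2401298  0.5764263  0.23017164] [-2.72751770e-04  1.96120569e-01  9.80579344e-01 -8.93703642e-04] 0.0187
```

View pics/top0.png

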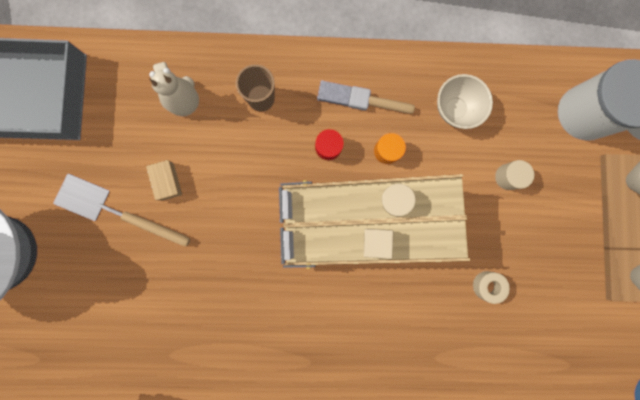

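View pics/side0.png

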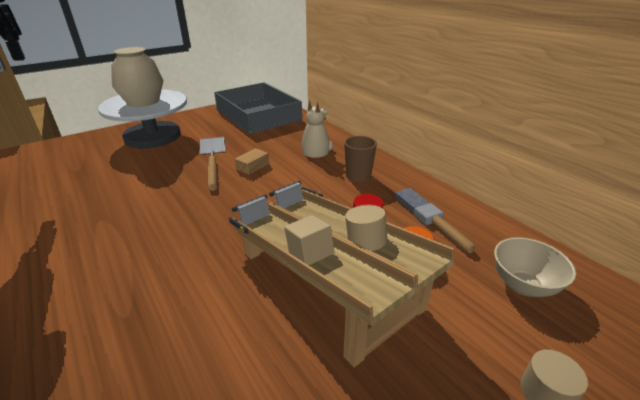

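Top view: the round prop candidates are the buff puck in the far lane (398,200), a loose buff cylinder on the table (516,175), a buff ring (492,288), and orange (391,148) and red (329,144) look-alikes. The one standing in a lane is (398,200). The square prop is at (378,243), and the stops are at the left (287,205) and (288,245).

```bash
python3 - <<'E'
from h import *
z=np.load("top0.npz"); w=z["w"]; p=z["p"]
save("pics/crop.png",cv2.resize(p[165:280,265:485],None,fx=3.5,fy=3.5,interpolation=cv2.INTER_CUBIC))
def at(u,v): return np.round(np.median(w[v-1:v+2,u-1:u+2].reshape(-1,3),0),4)
for n,u,v in [("roundtop",398,200),("sqtop",378,243),("floorF lo",310,205),("floorF hi",450,200),("floorN lo",310,243),("floorN hi",450,240)]: print(n,at(u,v))
# floor fit
m=np.zeros(p.shape[:2],bool); m[195:212,300:370]=1; m[195:210,425:455]=1; m[232:252,300:355]=1; m[232:250,400:455]=1
P=w[m]
n0=np.array([0,-np.sin(np.radians(12)),np.cos(np.radians(12))])
A=np.c_[P[:,:2],np.ones(len(P))]
for _ in range(5):
    c,*_=np.linalg.lstsq(A,P[:,2],rcond=None); r=abs(A@c-P[:,2]); k=r<.004; A,P=A[k],P[k]
nv=np.array([-c[0],-c[1],1]); nv/=np.linalg.norm(nv)
g=c[:2]; print("slope deg",np.degrees(np.arctan(np.hypot(*g))),"downhill yaw",np.degrees(np.arctan2(-g[1],-g[0])),"n",len(P))
H=((w-P[0])@nv)   # height over floor
reg=np.zeros(m.shape,bool); reg[165:280,270:485]=1
pm=reg&(H>.038)&(H<.052)
n,l,st,ce=cv2.connectedComponentsWithStats(pm.astype(np.uint8))
for i in range(1,n):
    if st[i,4]>50:
        q=w[l==i]; b=cv2.minAreaRect((q[:,:2]*1000).astype(np.float32)); print(st[i],q.mean(0).round(4),b)
# stops and rims
sm=reg&(H>.024)&(H<.036)
n,l,st,ce=cv2.connectedComponentsWithStats(sm.astype(np.uint8))
for i in range(1,n):
    if st[i,4]>15:
        q=w[l==i]; b=cv2.minAreaRect((q[:,:2]*1000).astype(np.float32)); print("stop",st[i],q.mean(0).round(4),b)
rm=reg&(H>.010)&(H<.019)
for a,b in((170,190),(212,230),(255,272)):
    k=rm.copy(); k[:a]=0;k[b:]=0; k[:,:325]=0; q=w[k]
    print("wall",len(q),cv2.fitLine((q[:,:2]*1000).astype(np.float32),cv2.DIST_HUBER,0,.01,.01).ravel())
ch=reg&(H>-.005)&(H<.02); q=w[ch]; print("chute",cv2.minAreaRect((q[:,:2]*1000).astype(np.float32)))
print("nv",nv)
E
```

```text
roundtop [ 0.5929 -0.1174  0.1335]
sqtop [ 0.5195 -0.0859  0.1249]
floorF lo [0.5851 0.0305 0.055 ]
floorF hi [ 0.5968 -0.2164  0.1087]
floorN lo [0.5138 0.0289 0.0552]
floorN hi [ 0.5264 -0.2168  0.1071]
slope deg 11.77612448124949 downhill yaw 93.04172988884966 n 2817
[382 184  34  33 850] [ 0.593  -0.1187  0.1332] ((592.8619995117188, -118.86279296875), (54.313201904296875, 53.39418411254883), 42.929752349853516)
[364 229  29  30 804] [ 0.5182 -0.0861  0.1254] ((518.325439453125, -86.36878204345703), (47.00733947753906, 47.90779495239258), 88.40242004394531)
stop [279 187  11  37 309] [0.5832 0.0789 0.0791] ((583.3568725585938, 78.4760971069336), (65.83658599853516, 17.496997833251953), 4.574950695037842)
stop [280 228  12  37 315] [0.5091 0.074  0.0792] ((508.9740295410156, 73.42355346679688), (64.98281860351562, 18.223264694213867), 3.583521842956543)
wall 328 [ 6.3764393e-02 -9.9796498e-01  6.3082892e+02 -1.1908365e+02]
wall 640 [ 6.44308329e-02 -9.97922182e-01  5.59054810e+02 -1.20633835e+02]
wall 357 [ 6.47511929e-02 -9.97901440e-01  4.87384949e+02 -1.23751915e+02]
chute ((556.5326538085938, -79.07257080078125), (160.5809326171875, 324.56964111328125), 3.717238187789917)
nv [-0.01082958  0.2038006   0.97895252]
```

View pics/crop.png

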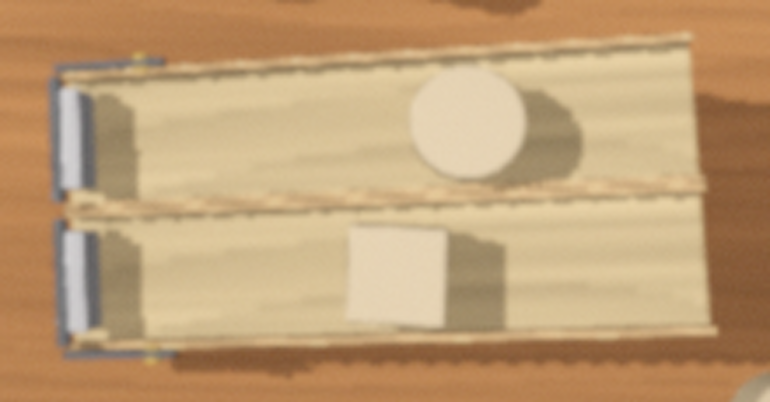

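The crop confirms the buff round puck at crop (467,123), in the far lane, with the square block at (397,275) in the near lane. The measured sizes agree: 54 mm diameter, 47 x 48 mm square, 11.8° slope. The puck is at chute x≈-71, y≈-34, so it has about 173 mm to travel. I'll shut the fingers and turn the tool so its x axis points down the lane (1.11 rad).

```bash
python3 -m crank '[{"turn":0.15},{"turn":0.15},{"turn":0.15},{"turn":0.15},{"turn":0.15}]' 0 && python3 -m crank '[{"turn":0.15},{"turn":0.15},{"turn":0.06},{},{}]'
cat >> h.py <<'E'
d=np.array([-.0643,.998,0]); s,c=np.sin(np.radians(12)),np.cos(np.radians(12))
O=np.array([.5554,-.061,.075]); R=np.c_[d*c+[0,0,-s],[-.998,-.0643,0],d*s+[0,0,c]]
from scipy.spatial.transform import Rotation as Ro
def where(*goals):
    st=manip.state(); t=st["tool_pos"]; T=Ro.from_quat(st["tool_rot"],scalar_first=True).as_matrix()
    print("t",round(st["time"],2),"chute mm",((t-O)@R*1000).round(1),"F chute",(st["contact_force"]@R).round(1),"xaxis in chute",(T[:,0]@R).round(3))
    for g in goals: print("to",g,"shift cm",((O+R@(np.array(g)/1000)-t)@T*100).round(2))
E
python3 -c "
from h import *
where((-140,-35,90),(-140,-35,14))"
```

```text
t 0.1 chute mm [609.8 273.7 288.3] F chute [ 0.4 -0.8 -0.4] xaxis in chute [0.433 0.896 0.092]
to (-140, -35, 90) shift cm [-62.   -55.75   3.9 ]
to (-140, -35, 14) shift cm [-62.7  -57.16  11.33]schema error: expected keys x, y, z, turn
```

```bash
python3 -m crank '[{"x":0,"y":0,"z":0,"turn":0.15},{"x":0,"y":0,"z":0,"turn":0.15},{"x":0,"y":0,"z":0,"turn":0.15},{"x":0,"y":0,"z":0,"turn":0.15},{"x":0,"y":0,"z":0,"turn":0.15}]' 0 && python3 -m crank '[{"x":0,"y":0,"z":0,"turn":0.15},{"x":0,"y":0,"z":0,"turn":0.15},{"x":0,"y":0,"z":0,"turn":0.06},{"x":0,"y":0,"z":0,"turn":0},{"x":0,"y":0,"z":0,"turn":0}]'
python3 -c "
from h import *
where((-140,-35,90),(-140,-35,14))"
```

```text
time: 0.6
tool_pos: [0.2402, 0.5766, 0.2305]
tool_rot: [0.0, 0.544, 0.839, -0.001]
contact_force: [0.4, -0.0, -0.0]
gripper_width: 0.142
grasp_force: 0.0
time: 1.1
tool_pos: [0.2403, 0.5767, 0.2308]
tool_rot: [0.0, 0.683, 0.731, -0.0]
contact_force: [0.0, 0.2, -0.4]
gripper_width: -0.003
grasp_force: 0.0
t 1.1 chute mm [609.9 273.5 288.9] F chute [ 0.3 -0.  -0.3] xaxis in chute [0.978 0.003 0.207]
to (-140, -35, 90) shift cm [-77.58  30.62   3.91]
to (-140, -35, 14) shift cm [-79.15  30.62  11.34]
```

```bash
for i in 1; do :; done
python3 -m crank '[{"x":-4,"y":1.6,"z":0,"turn":0},{"x":-4,"y":1.6,"z":0,"turn":0},{"x":-4,"y":1.6,"z":0,"turn":0},{"x":-4,"y":1.6,"z":0,"turn":0},{"x":-4,"y":1.6,"z":0,"turn":0}]' >/dev/null
python3 -m crank '[{"x":-4,"y":1.6,"z":0,"turn":0},{"x":-4,"y":1.6,"z":0,"turn":0},{"x":-4,"y":1.6,"z":0,"turn":0},{"x":-4,"y":1.6,"z":0,"turn":0},{"x":-4,"y":1.6,"z":0,"turn":0}]' >/dev/null
python3 -m crank '[{"x":-4,"y":1.6,"z":0,"turn":0},{"x":-4,"y":1.6,"z":0,"turn":0},{"x":-4,"y":1.6,"z":0,"turn":0},{"x":-4,"y":1.6,"z":0,"turn":0},{"x":0,"y":0,"z":0,"turn":0}]'
python3 -c "
from h import *
where((-140,-35,90),(-140,-35,14))"
```

```text
time: 2.6
tool_pos: [0.5021, 0.029, 0.2312]
tool_rot: [0.001, 0.685, 0.728, -0.0]
contact_force: [0.2, 0.3, -0.1]
gripper_width: 0.001
grasp_force: 0.0
t 2.6 chute mm [ 58.7  47.4 172.2] F chute [ 0.3 -0.2 -0. ] xaxis in chute [ 0.978 -0.003  0.207]
to (-140, -35, 90) shift cm [-21.12   8.31   3.94]
to (-140, -35, 14) shift cm [-22.69   8.31  11.38]
```

```bash
python3 -m crank '[{"x":-4.5,"y":1.7,"z":0,"turn":0},{"x":-4.5,"y":1.7,"z":0,"turn":0},{"x":-4.5,"y":1.7,"z":0,"turn":0},{"x":-4.5,"y":1.7,"z":0,"turn":0},{"x":-4.0,"y":1.5,"z":0,"turn":0}]' >/dev/null
python3 -m crank '[{"x":-0.6,"y":0,"z":2,"turn":0},{"x":0,"y":0,"z":2,"turn":0},{"x":0,"y":0,"z":0,"turn":0},{"x":0,"y":0,"z":0,"turn":0}]'
python3 - <<'E'
from h import *
where((-140,-35,14))
p,dd,w=pts("wrist"); save("pics/wrist1.png",p)
L=(w-O)@R*1000; k=(abs(L[...,2]-45)<5)&(abs(L[...,1]+37)<34)&(L[...,0]<0)&(L[...,0]>-110)&(dd>0)
q=L[k]; print(k.sum(),cv2.minEnclosingCircle(q[:,:2].astype(np.float32)) if k.any() else "")
E
```

```text
time: 3.5
tool_pos: [0.5983, -0.1862, 0.191]
tool_rot: [-0.001, 0.683, 0.73, -0.0]
contact_force: [-0.4, -0.3, 0.2]
gripper_width: -0.001
grasp_force: 0.0
t 3.5 chute mm [-149.1  -34.8   87. ] F chute [-0.3  0.4  0.2] xaxis in chute [0.978 0.003 0.209]
to (-140, -35, 14) shift cm [-0.63  0.03  7.32]
6831 ((-67.90096282958984, -36.75065612792969), 27.93556785583496)
```

View pics/wrist1.png

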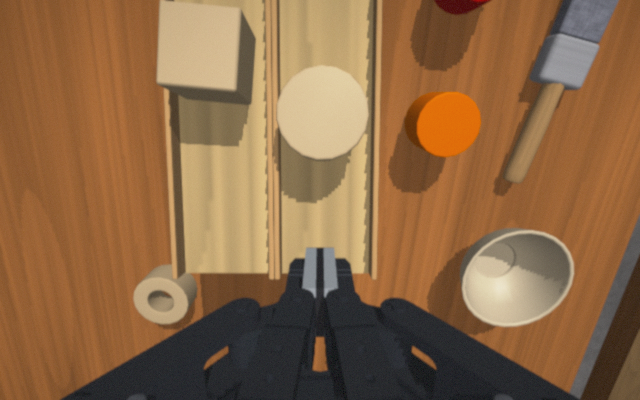

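The wrist view shows the puck at (322,112), with the shut fingers (320,290) directly uphill of it in the same lane. The puck measures at chute (-68,-37) with a 28 mm radius. Next I lower the fingers behind it and start pushing.

```bash
python3 -m crank '[{"x":-0.2,"y":0.2,"z":2.5,"turn":0},{"x":0,"y":0,"z":2.5,"turn":0},{"x":0,"y":0,"z":1.5,"turn":0},{"x":0,"y":0,"z":0.7,"turn":0},{"x":0,"y":0,"z":0,"turn":0}]'
python3 -c "
from h import *
where((-105,-37,14),(63,-37,14))"
```

```text
time: 4.05
tool_pos: [0.6005, -0.1886, 0.119]
tool_rot: [-0.0, 0.683, 0.73, -0.0]
contact_force: [0.1, -0.3, 0.1]
gripper_width: -0.002
grasp_force: 0.0
t 4.05 chute mm [-136.5  -36.8   16. ] F chute [-0.3 -0.   0.1] xaxis in chute [0.978 0.002 0.208]
to (-105, -37, 14) shift cm [3.04 0.03 0.85]
to (63, -37, 14) shift cm [19.48  0.06  4.35]
```

```bash
python3 -m crank '[{"x":0.7,"y":0,"z":0.17,"turn":0},{"x":0.7,"y":0,"z":0.17,"turn":0},{"x":0.6,"y":0,"z":0.14,"turn":0},{"x":0.6,"y":0,"z":0.13,"turn":0},{"x":0.6,"y":0,"z":0.13,"turn":0}]' | grep force
python3 -m crank '[{"x":0.7,"y":0,"z":0.15,"turn":0},{"x":0.7,"y":0,"z":0.15,"turn":0},{"x":0.7,"y":0,"z":0.15,"turn":0},{"x":0.7,"y":0,"z":0.15,"turn":0},{"x":0.7,"y":0,"z":0.15,"turn":0}]' | grep force
python3 - <<'E'
from h import *
where((63,-37,14))
p,dd,w=pts("wrist"); save("pics/wrist2.png",p)
L=(w-O)@R*1000; k=(abs(L[...,2]-45)<5)&(abs(L[...,1]+37)<34)&(L[...,0]<110)&(L[...,0]>-110)&(dd>0)
q=L[k]; print(k.sum(),np.median(q,0),cv2.minAreaRect(q[:,:2].astype(np.float32)))
E
```

```text
contact_force: [0.9, -1.9, 1.0]
grasp_force: 0.5
contact_force: [0.7, -1.4, 0.3]
grasp_force: 0.5
t 5.05 chute mm [-67.8 -36.8  15.5] F chute [-1.4 -0.6  0. ] xaxis in chute [0.978 0.002 0.208]
to (63, -37, 14) shift cm [12.76  0.04  2.87]
16128 [-28.52554814 -36.52990183  45.28153613] ((-33.36796188354492, -36.45641326904297), (65.97969055175781, 55.72726821899414), 0.1378713995218277)
```

Contact is at about 1.5 N and the puck is sliding, with its centre 39 mm ahead of the TCP. I continue the push.

```bash
python3 -m crank '[{"x":0.8,"y":0,"z":0.17,"turn":0},{"x":0.8,"y":0,"z":0.17,"turn":0},{"x":0.8,"y":0,"z":0.17,"turn":0},{"x":0.8,"y":0,"z":0.17,"turn":0},{"x":0.8,"y":0,"z":0.17,"turn":0}]' | grep force
python3 -m crank '[{"x":0.8,"y":0,"z":0.17,"turn":0},{"x":0.8,"y":0,"z":0.17,"turn":0},{"x":0.8,"y":0,"z":0.17,"turn":0},{"x":0.8,"y":0,"z":0.17,"turn":0},{"x":0.8,"y":0,"z":0.17,"turn":0}]' | grep force
python3 -m crank '[{"x":0.8,"y":0,"z":0.17,"turn":0},{"x":0.7,"y":0,"z":0.15,"turn":0},{"x":0.6,"y":0,"z":0.13,"turn":0},{"x":0.5,"y":0,"z":0.11,"turn":0},{"x":0.4,"y":0,"z":0.08,"turn":0}]' | grep force
python3 -c "
from h import *
where((63,-37,14))"
```

```text
contact_force: [0.3, -2.2, -0.5]
grasp_force: 0.2
contact_force: [-0.6, -1.1, 0.2]
grasp_force: 0.2
contact_force: [-0.5, -1.2, 0.5]
grasp_force: 0.3
t 6.6 chute mm [ 44.5 -36.7  15.5] F chute [-1.2  0.6  0.2] xaxis in chute [0.978 0.002 0.208]
to (63, -37, 14) shift cm [1.78 0.04 0.54]
```

Now I creep in with small steps, watching the force.

```bash
python3 -m crank '[{"x":0.3,"y":0,"z":0.06,"turn":0},{"x":0.3,"y":0,"z":0.06,"turn":0},{"x":0.3,"y":0,"z":0.06,"turn":0},{"x":0.3,"y":0,"z":0.06,"turn":0},{"x":0.2,"y":0,"z":0.04,"turn":0}]' | grep contact
python3 -m crank '[{"x":0.1,"y":0,"z":0.02,"turn":0},{"x":0.1,"y":0,"z":0.02,"turn":0}]' | grep contact
python3 -c "
from h import *
where((63,-37,14))"
```

```text
contact_force: [-0.5, -1.1, -0.0]
contact_force: [-0.0, 0.2, -0.2]
t 7.3 chute mm [ 60.5 -36.7  15.7] F chute [ 0.2 -0.  -0.2] xaxis in chute [0.978 0.002 0.208]
to (63, -37, 14) shift cm [0.21 0.04 0.22]
```

```bash
for k in 1; do
python3 -m crank '[{"x":0.1,"y":0,"z":0.02,"turn":0},{"x":0.1,"y":0,"z":0.02,"turn":0}]' | grep contact
python3 -c "from h import *; where()"
done
```

```text
contact_force: [0.5, -5.9, 0.2]
t 7.5 chute mm [ 61.6 -36.8  15.8] F chute [-5.8 -0.1 -1. ] xaxis in chute [0.979 0.002 0.206]
```

```bash
python3 -m crank '[{"x":0.1,"y":0,"z":0.02,"turn":0},{"x":0,"y":0,"z":0,"turn":0}]' | grep contact
python3 -c "from h import *; where()"
```

```text
contact_force: [1.1, -6.6, 0.4]
t 7.7 chute mm [ 61.7 -37.1  15.9] F chute [-6.7 -0.7 -1. ] xaxis in chute [0.979 0.002 0.204]
```

The force has jumped to 6.6 N and motion has stopped at TCP x≈62, where contact with the stop was expected (63). I back straight off uphill, lift and check.

```bash
python3 -m crank '[{"x":-0.3,"y":0,"z":-0.06,"turn":0},{"x":-0.7,"y":0,"z":-0.15,"turn":0},{"x":-1.5,"y":0,"z":-0.35,"turn":0},{"x":-2,"y":0,"z":-0.6,"turn":0},{"x":-2,"y":0,"z":-1.5,"turn":0}]' | grep contact
python3 -m crank '[{"x":-2,"y":0,"z":-4,"turn":0},{"x":-2,"y":0,"z":-4,"turn":0},{"x":-2,"y":0,"z":-3,"turn":0},{"x":0,"y":0,"z":0,"turn":0},{"x":0,"y":0,"z":0,"turn":0}]' | grep contact
python3 - <<'E'
from h import *
where()
p,dd,w=pts("wrist"); save("pics/wrist3.png",p)
L=(w-O)@R*1000
k=(abs(L[...,2]-45)<4)&(abs(L[...,1]+37)<34)&(L[...,0]<140)&(L[...,0]>60)&(dd>0)
print("round",cv2.minEnclosingCircle(L[k][:,:2].astype(np.float32)))
k=(abs(L[...,2]-45)<4)&(abs(L[...,1]-37)<34)&(L[...,0]<120)&(L[...,0]>-150)&(dd>0); print("square now",cv2.minAreaRect(L[k][:,:2].astype(np.float32)))
z=np.load("top0.npz")["w"]; L0=(z-O)@R*1000; k=(abs(L0[...,2]-45)<4)&(abs(L0[...,1]-37)<34)&(L0[...,0]<120)&(L0[...,0]>-150)
print("square before",cv2.minAreaRect(L0[k][:,:2].astype(np.float32)))
E
```

```text
contact_force: [-0.1, -0.2, 0.3]
contact_force: [0.5, 0.1, -0.8]
t 8.7 chute mm [-88.5 -37.1 124.2] F chute [ 0.3 -0.5 -0.8] xaxis in chute [0.978 0.    0.208]
round ((75.02316284179688, -36.816612243652344), 10.04689884185791)
square now ((-29.844846725463867, 35.82831573486328), (48.02960205078125, 48.0589714050293), 84.90790557861328)
square before ((-32.48416519165039, 38.67436981201172), (47.85734558105469, 47.8306999206543), 84.74691772460938)
```

View pics/wrist3.png

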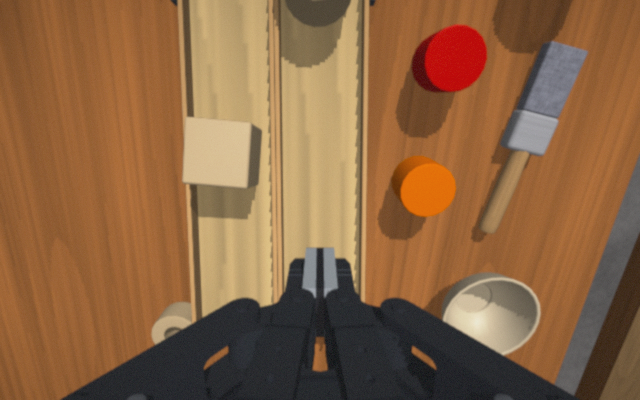

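In the wrist view the puck is mostly out of frame (320,10). The square at (220,152) hasn't moved; the 2.6 mm shift matches the offset seen between the top and wrist cameras. I check the puck from the fixed cameras.

```bash
python3 - <<'E'
from h import *
p,dd,w=pts("top"); L=(w-O)@R*1000
k=(abs(L[...,2]-45)<4)&(abs(L[...,1]+37)<34)&(L[...,0]<128)&(L[...,0]>40)
print("round",k.sum(),cv2.minEnclosingCircle(L[k][:,:2].astype(np.float32)))
ps,_,_=pts("side")
save("pics/end.png",np.hstack([cv2.resize(p[165:280,265:485],None,fx=1.8,fy=1.8),cv2.resize(ps[170:300,210:430],(396,207))]))
E
```

```text
round 751 ((97.916015625, -34.08436965942383), 27.706153869628906)
```

View pics/end.png

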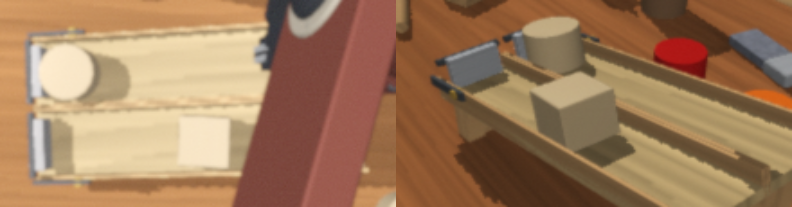

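The puck (67,72) sits against the far-lane stop, and the square (203,142) is untouched. The top camera puts the puck at x = 98, or about 101 after its -3 mm bias, against 102 expected. The 6.6 N reaction, above the 3 N sliding limit, confirms contact with the stop.

```bash
python3 -c "
from plant import manip
print(manip.job_done())"
```

```text
the job is handed in; nothing more can be done
None
```

I pushed the round prop down its lane until it rested against the steel stop, left the square prop where it was, and handed the job in at about 9 s with the gripper clear.

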